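Clear the storage board and stack the glaze tins

ROBOT

A 6-joint arm with a two-finger parallel gripper is mounted at the origin on the work surface. World frame = base frame: x ahead of the robot, y to its left, z up, the work surface at z = 0. Lengths are in mm, angles in rad, forces in N, time in s.
With the tool pointing down it reaches from about 275 to 750 mm from the base axis. Payload 10.2 kg.
Tool frame: the origin (TCP) lies on the centre line of the jaws, within the pads' length; the fingertips stand 14 mm ahead of it and the grasp point (between the pads) lies 5 mm behind it; z points along the fingers, y is the line along which they close (so a half turn about z gives the same grasp; the last joint's range is limited). The gripper opens to 88 mm and grips with 3 to 60 N. Pads are 18 mm wide; open, the fingers measure 123 mm over their backs; the gripper's body (75 mm by 187 mm) begins 45 mm behind the grasp point.
Start: joints at [0.98, 0.313, 1.498, -0, 1.331, -0.223], TCP at [188.784, 489.89, 252.72] pointing down, gripper open.
Joint ranges: [-2.94, 2.94], [-0.97, 2.17], [0.19, 2.56], [-1.23, 4.37], [0.02, 3.11], [-2.88, 2.88]. Speed limits (rad/s): [2.39, 2.39, 3.01, 3.14, 3.14, 3.14].

INTERFACE

Orientations are given as a unit quaternion [x, y, z, w].
In Python, from plant import robot, fingers, planner, telemetry, eyes, order gives the robot as it stands. Calls block until the motion is done:
- robot.goto(position, orientation): joint-space move of the TCP to a pose.
- robot.move_straight(position, rotation=None, v=150, contact_N=None): straight line of the TCP; rotation=None keeps the orientation; v is the mean speed in mm/s. With contact_N (N) it stops when the force on the tool has changed by that much, and returns True; else False.
- robot.set_joints(angles): joint-space move.
- fingers.gripper_to(opening, effort=None): finger opening in mm; effort is the grip in N (None keeps the last); returns when the fingers have stopped.
- robot.pause(seconds).
- planner.ik(position, orientation): joint angles nearest the present ones, or None.
- telemetry.state(): the state.
- eyes.get_image(name): name is "scene" or "top" or "wrist"; returns a dict with "img" (400x640x3 uint8, blue, green, red), "vfov" (degrees; the focal length in pixels is half the picture's height over the tangent of half this angle, whatever the lens; pixels are square), "cx", "cy" (the principal point, pixels), "distortion" ([k1, k2, p1, p2, k3] as OpenCV has them; the pictures are not rectified), "R" (3x3) and "t" (3): a world point X has camera coordinates R X + t. Camera axes: x right, y down, z forward; pixel columns grow to the right and rows downward; lengths in mm; the calibration is good to about 2 mm. A picture is of the moment at which its call begins. There is no depth.
A pose or a line that the arm cannot do raises robot.MotionError and nothing moves.
- order.sign_off(): hands the job in; it is judged then, once.
The state is a dict: "t": time; "joints": joint angles; "qd": joint speeds; "joint_efforts": joint torques, N m; "tool_pos": TCP position; "eef_rot": TCP orientation; "ft_force": force on the tool from outside, world axes, zero at the start; "wrist_torque": the same for the moment, N m; "grip_width": finger opening in mm; "gripper_force": force on a finger pad.
Only numpy, scipy, OpenCV 4.12 (cv2) and the standard library are available. Lean on these libraries where they do the work, as an engineer would, in place of code of your own. Each camera call takes 0.05 s, during which the arm holds its last target. There are 200 camera calls.

TASK

Roll the wooden rolling pin along its board, without lifting it, away from the painted place until it rests along the dark wooden stop strip, so that the place is free. Then stack the three closed glaze tins there as one square column, one after another: the large blue-lidded tin centred on the painted place with its long sides along the stop strip, the yellow one squarely on it, the small red one squarely on top, all the same way round. Set the tins down without dropping them, and leave the cup, the jar and the vase alone.

Things in the scene. Friction and masses are not known exactly. Their poses are not given: they have to be found in the camera images.
- board: Fixed plywood storage board, 270 (x) by 270 (y) mm and 18 mm thick, lying on the bench. Origin: centre of its underside, on the bench. Its z points up, its x from the painted place to the stop strip, its y along the strip. The stop strip is dark wood, fixed on the board's top, 24 mm high, 18 mm wide, 260 mm long along y; its near face lies at x = +105 mm.
- spot (a point): Centre of the painted place on the board's top face: a white rectangle with a green border, outside 72 mm (along the board's x) by 94 mm (along y). It lies at x = -50 mm, y = 0, z = 18 mm in the board's frame and has the board's axes. At the start the rolling pin lies across it.
- pin: Loose polished wooden rolling pin, a plain cylinder 40 mm across, 220 mm long, dark ring near each end, 0.2 kg; rolls when pushed; lying on the board roughly parallel to the strip. Origin: on its axis at mid-length. Its y axis is the pin's axis; x and z turn as it rolls. Against the strip its axis lies at x = +85 mm, z = 38 mm in the board's frame.
- tin_large: Loose closed metal tin with a blue lid, flat top, 84 mm long (its x), 62 mm wide (its y), 46 mm high, about 0.35 kg. Origin: centre of its underside; z up. Stands on the bench beside the board.
- tin_medium: Loose closed metal tin with a yellow lid, flat top, 74 mm long (its x), 56 mm wide (its y), 40 mm high, about 0.26 kg. Origin: centre of its underside; z up. Stands on the bench beside the board.
- tin_small: Loose closed metal tin with a red lid, flat top, 64 mm long (its x), 50 mm wide (its y), 34 mm high, about 0.18 kg. Origin: centre of its underside; z up. Stands on the bench beside the board.
- cup: Bystander: loose terracotta-coloured cup, 66 mm across the rim, 62 mm high, standing on the bench where a fourth tin might. Origin: centre of its underside.
- jar: Bystander: loose white jar with a green cap, 64 mm across, 85 mm high, at the near left or right of the bench. Origin: centre of its underside.
- vase: Bystander: loose small blue vase, 68 mm across, 90 mm high, at the near left or right of the bench. Origin: centre of its underside.
There are look-alikes about, which are no part of the job. Leave any green, pink or turquoise look-alike of the tin_medium alone.

How it is judged (in metres and radians):
On the way, in this order (a step that is already met when the one before it is completed fails the run):
1. the pin is turned by rolling on the board (angle between the x axis of pin and the x axis of board, either way round above 0.7 rad), for 0.02 s.
2. the pin rests along the stop strip (x of pin in the frame of board between 0.079 and 0.095 m and angle between the y axis of pin and the y axis of board, either way round below 0.06 rad and linear speed of pin below 0.03 m/s), for 0.2 s.
3. the large tin stands on the painted place, released (horizontal distance between tin_large and spot below 0.012 m and z of tin_large in the frame of board between 0.014 and 0.022 m and angle between tin_large's own z axis and vertical below 0.06 rad and angle between the x axis of tin_large and the y axis of board, either way round below 0.12 rad and contact force between tin_large and the fingers below 0.1 N and linear speed of tin_large below 0.02 m/s), for 0.2 s.
4. the medium tin stands squarely on the large one, released (horizontal distance between tin_medium and tin_large below 0.008 m and z of tin_medium in the frame of tin_large between 0.042 and 0.05 m and angle between tin_medium's own z axis and vertical below 0.06 rad and angle between the x axis of tin_medium and the x axis of tin_large, either way round below 0.1 rad and contact force between tin_medium and the fingers below 0.1 N and linear speed of tin_medium below 0.02 m/s), for 0.2 s.
5. the small tin stands squarely on the medium one, released (horizontal distance between tin_small and tin_medium below 0.008 m and z of tin_small in the frame of tin_medium between 0.036 and 0.044 m and angle between tin_small's own z axis and vertical below 0.06 rad and angle between the x axis of tin_small and the x axis of tin_medium, either way round below 0.1 rad and contact force between tin_small and the fingers below 0.1 N and linear speed of tin_small below 0.02 m/s), for 0.2 s.
At the end, for the whole second after the job is handed in: Pin along the strip (within 6 mm of touching, 0.06 rad of parallel); large tin upright within 12 mm of the place's centre, 0.12 rad of the strip's line; medium tin on it and small tin on that, each within 8 mm of centred and 0.10 rad of in line with the tin below; all at rest (x of pin in the frame of board between 0.079 and 0.095 m and angle between the y axis of pin and the y axis of board, either way round below 0.06 rad and horizontal distance between tin_large and spot below 0.012 m and z of tin_large in the frame of board between 0.014 and 0.022 m and angle between each of tin_large, tin_medium, tin_small's own z axis and vertical below 0.06 rad and angle between the x axis of tin_large and the y axis of board, either way round below 0.12 rad and horizontal distance between tin_medium and tin_large below 0.008 m and z of tin_medium in the frame of tin_large between 0.042 and 0.05 m and angle between the x axis of tin_medium and the x axis of tin_large, either way round below 0.1 rad and horizontal distance between tin_small and tin_medium below 0.008 m and z of tin_small in the frame of tin_medium between 0.036 and 0.044 m and angle between the x axis of tin_small and the x axis of tin_medium, either way round below 0.1 rad and linear speed of each of tin_large, tin_medium, tin_small, pin below 0.02 m/s).
It fails at once if the pin is lifted more than 12 mm off the board or leaves it (z of pin in the frame of board above 0.05 m or z of pin in the frame of board below 0.03 m).
It fails at once if a tin is dropped (moves faster than 0.5 m/s while no finger touches it) ((linear speed of tin_large above 0.5 m/s and contact force between tin_large and the fingers below 0.05 N) or (linear speed of tin_medium above 0.5 m/s and contact force between tin_medium and the fingers below 0.05 N) or (linear speed of tin_small above 0.5 m/s and contact force between tin_small and the fingers below 0.05 N)).
It fails at once if the cup is moved more than 25 mm or tipped over (distance of cup from where it was at the start of the episode above 0.025 m or angle between cup's own z axis and vertical above 0.4 rad).
It fails at once if the jar is moved more than 25 mm or tipped over (distance of jar from where it was at the start of the episode above 0.025 m or angle between jar's own z axis and vertical above 0.4 rad).
It fails at once if the vase is moved more than 25 mm or tipped over (distance of vase from where it was at the start of the episode above 0.025 m or angle between vase's own z axis and vertical above 0.4 rad).
It also fails if it takes over 72 s, if anything falls off the work surface, if the arm or the gripper's body presses on something with over 40 N, if the wrist force passes 120 N, or if a joint passes its speed limit or range.

## Working session

There is one attempt and no reset: what is moved stays moved. The work goes in short steps, each a Python script; the robot and the scene stay as the last script left them, time stands still between calls to the robot, and variables do not carry over. Pictures are saved under pics/ and viewed, at most 10 in all, crops included, and the job is handed in when it is done.

```bash
mkdir -p pics; cat > h.py <<'E'
import numpy as np, cv2
from plant import robot, fingers, planner, telemetry, eyes, order
def cam(n):
    d=eyes.get_image(n); h,w=d["img"].shape[:2]
    f=h/2/np.tan(np.radians(d["vfov"])/2)
    d["K"]=np.array([[f,0,d["cx"]],[0,f,d["cy"]],[0,0,1.]]); d["D"]=np.array(d["distortion"],float)
    d["R"]=np.array(d["R"],float); d["t"]=np.array(d["t"],float); return d
def topl(d,uv,z):
    uv=np.array(uv,float).reshape(-1,1,2)
    n=cv2.undistortPoints(uv,d["K"],d["D"]).reshape(-1,2)
    r=np.c_[n,np.ones(len(n))]@d["R"]; c=-d["R"].T@d["t"]
    return c+r*((z-c[2])/r[:,2])[:,None]
def proj(d,X):
    return cv2.projectPoints(np.array(X,float).reshape(-1,1,3),cv2.Rodrigues(d["R"])[0],d["t"],d["K"],d["D"])[0].reshape(-1,2)
def down(a):  # tool down, tool y (closing line) at world angle a
    from scipy.spatial.transform import Rotation as R
    y=np.array([np.cos(a),np.sin(a),0]); z=np.array([0,0,-1.]); x=np.cross(y,z)
    return R.from_matrix(np.c_[x,y,z]).as_quat()
E
python3 - <<'E'
from h import *
for n in("top","scene"):
    d=cam(n); cv2.imwrite(f"pics/{n}0.png",d["img"]); print(n,(-d["R"].T@d["t"]).round(),d["R"].round(2).tolist(),d["D"])
s=telemetry.state();print(s)
E
```

```text
top [ 473.  -99. 1390.] [[0.02, -1.0, -0.01], [-1.0, -0.02, -0.03], [0.03, 0.01, -1.0]] [-0.07717803  0.          0.          0.          0.        ]
scene [1325.  484. 1012.] [[-0.59, 0.81, -0.01], [0.56, 0.4, -0.73], [-0.59, -0.43, -0.68]] [-0.04572014  0.          0.          0.          0.        ]
{'t': 0.1, 'joints': array([ 9.79606345e-01,  3.13394749e-01,  1.49830378e+00, -4.43804120e-06,
        1.33099881e+00, -2.23370806e-01]), 'qd': array([-0.00135191, -0.00147408, -0.00228398,  0.00135045, -0.00051352,
       -0.00037853]), 'joint_efforts': array([ 3.51994968e-03, -4.02807462e+01, -2.52642953e+01,  6.95521035e-02,
        3.42363724e-02, -3.74807667e-05]), 'tool_pos': array([188.6724962 , 489.72799566, 252.23951132]), 'eef_rot': array([ 1.82874071e-01,  9.83136190e-01, -5.08014467e-04, -2.16811051e-04]), 'ft_force': array([-0.42682879,  1.00643483,  0.19866112]), 'wrist_torque': array([-0.0399584 , -0.01203465, -0.02983892]), 'gripper_force': 0.0, 'grip_width': 88.23750290800201}
```

View pics/top0.png

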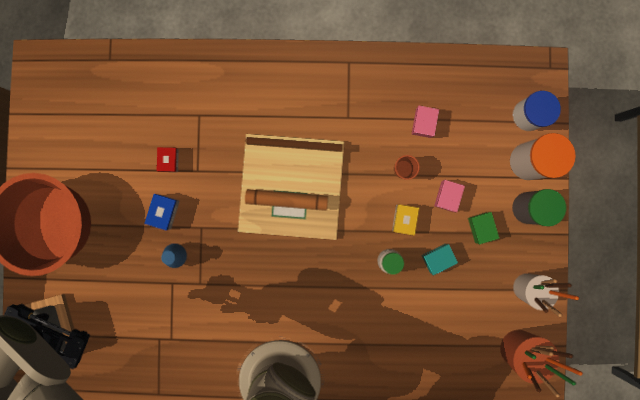

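View pics/scene0.png

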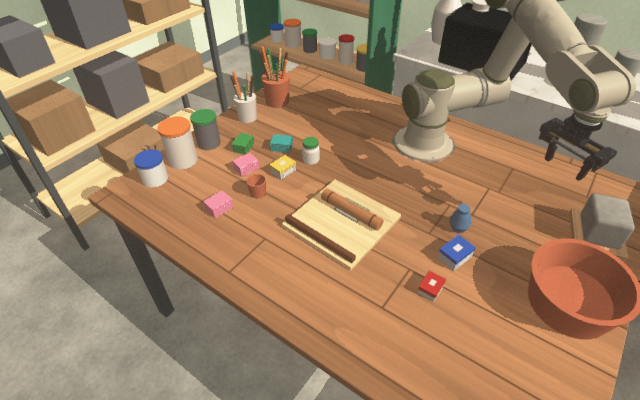

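The top view shows the board at about (240–345, 135–240), with the strip on its far side (row 143) and the pin at row 199, over the spot at (289,211).

- **Tins:** blue (160,212), yellow (406,220) and red (167,159).
- **Look-alikes of the yellow tin:** pink (426,121) and (449,195), green (485,228), turquoise (440,259). Only (406,220) is yellow.
- **Bystanders:** cup (406,167), jar (392,261) and vase (174,256).

```bash
cat >> h.py <<'E'
def lid(d,col,zt,near=None,amin=60):
    hsv=cv2.cvtColor(d["img"],cv2.COLOR_BGR2HSV); H,S,V=[hsv[...,i].astype(int) for i in range(3)]
    m={'blue':(H>105)&(H<130)&(S>150)&(V>60),'yellow':(H>20)&(H<32)&(S>170)&(V>120),'red':((H<4)|(H>174))&(S>190)&(V>70)}[col]
    m=m.astype(np.uint8)*255
    cs,_=cv2.findContours(m,cv2.RETR_EXTERNAL,cv2.CHAIN_APPROX_NONE); out=[]
    for c in cs:
        if cv2.contourArea(c)<amin: continue
        P=topl(d,c.reshape(-1,2),zt)[:,:2].astype(np.float32)
        (x,y),(w,h),a=cv2.minAreaRect(P)
        if w<h: w,h,a=h,w,a+90
        a=(a+90)%180-90   # world angle of long side, deg
        out.append((round(x,1),round(y,1),round(w,1),round(h,1),round(a,1),c.reshape(-1,2).mean(0).round()))
    return out
E
python3 - <<'E'
from h import *
d=cam("top"); im=d["img"]
for c,z in(('blue',46),('yellow',40),('red',34)): print(c,lid(d,c,z))
hsv=cv2.cvtColor(im,cv2.COLOR_BGR2HSV)
for p in[(260,165),(270,228),(220,165),(290,143),(290,199),(289,211)]: print(p,hsv[p[1],p[0]])
for n,p in dict(cup=(406,167),jar=(392,261),vase=(174,256),p2=(449,195)).items(): print(n,topl(d,p,60)[0].round())
b=((hsv[...,0]>14)&(hsv[...,0]<32)&(hsv[...,1]<150)&(hsv[...,2]>140)).astype(np.uint8)
b[:,:225]=0;b[:,360:]=0;b[:125]=0;b[250:]=0
c=np.vstack([x for x in cv2.findContours(b,0,1)[0] if cv2.contourArea(x)>50]).reshape(-1,2)
P=topl(d,c,18)[:,:2].astype(np.float32); print("board",cv2.minAreaRect(P))
a=np.hstack([cv2.resize(im[y-25:y+25,x-33:x+33],(264,200),interpolation=2) for x,y in((160,212),(406,220),(167,159))])
a=np.vstack([a,cv2.resize(im[125:250,225:360],(792,390))[:390]]); cv2.imwrite("pics/crop1.png",a)if a.shape[1]==792 else 0
E
```

```text
blue [(459.0, 328.1, 83.8, 63.4, -15.9, array([160., 211.])), (760.2, -701.6, 96.0, 93.5, -88.4, array([542., 108.]))]
yellow [(450.1, -332.3, 73.1, 56.2, -8.4, array([406., 219.]))]
red [(600.3, 319.2, 63.5, 49.8, 1.7, array([166., 159.]))]
(260, 165) [ 17 134 204]
(270, 228) [ 17 133 205]
(220, 165) [ 12 171 157]
(290, 143) [ 12 174  91]
(290, 199) [ 13 180 154]
(289, 211) [ 17  48 196]
cup [ 590. -328.   60.]
jar [ 341. -295.   60.]
vase [342. 283.  60.]
p2 [ 518. -443.   60.]
board ((534.6197509765625, -20.486480712890625), (271.0024719238281, 269.5499572753906), 86.5137710571289)
```

View pics/crop1.png

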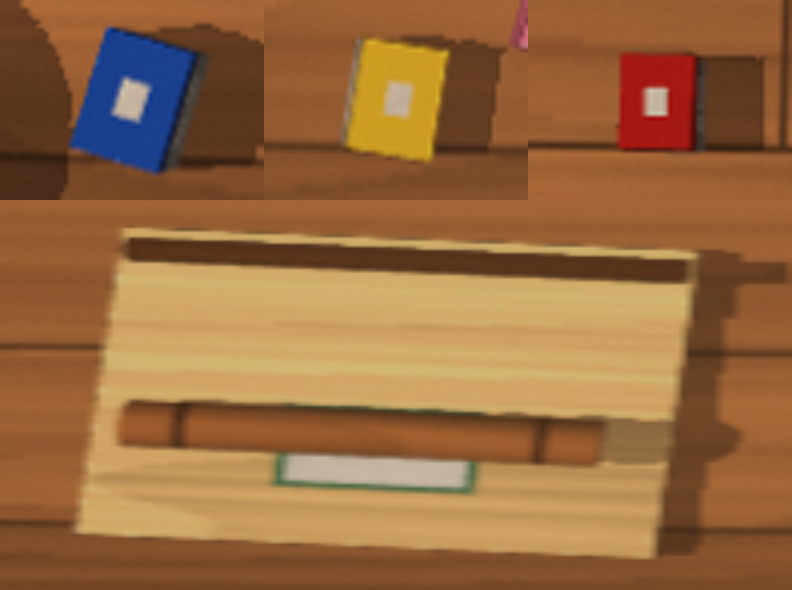

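All three lids match their given sizes (84×63, 73×56, 64×50 mm). The board measures 271×270 mm, and its x axis is at −3.5°. The crops confirm blue, yellow and red as the tins meant. Next I roll the pin, with both fingers spread along it.

```bash
cat >> h.py <<'E'
A=np.radians(-3.49); C=np.array([534.6,-20.5]); XH=np.array([np.cos(A),np.sin(A)]); YH=np.array([-XH[1],XH[0]])
def bd(x,y,z): return [*(C+x*XH+y*YH),z]
def tobd(P): 
    q=np.atleast_2d(P)[:,:2]-C; return np.c_[q@XH,q@YH]
def quat(p,a):
    q0=telemetry.state()["joints"]; best=None
    for k in(0,np.pi):
        j=planner.ik(p,down(a+k))
        if j is not None:
            c=abs(np.array(j)-q0).max()
            if best is None or c<best[0]: best=(c,down(a+k))
    return best[1]
E
python3 - <<'E'
from h import *
q=quat(bd(-90,0,150),A+np.pi/2)
robot.goto(bd(-90,0,150),q)
robot.move_straight(bd(-90,0,42),v=120)
print(robot.move_straight(bd(40,0,42),v=45,contact_N=12))
print(robot.move_straight(bd(62,0,42),v=15,contact_N=5))
s=telemetry.state();print(s["t"],tobd(s["tool_pos"]),s["ft_force"])
d=cam("top");cv2.imwrite("pics/pin1.png",cv2.resize(d["img"][110:260,200:400],(800,600)))
E
```

```text
False
True
7.3333 [[55.73810677  0.05636317]] [ 0.62009093 -0.20792105 -0.20369223]
```

View pics/pin1.png

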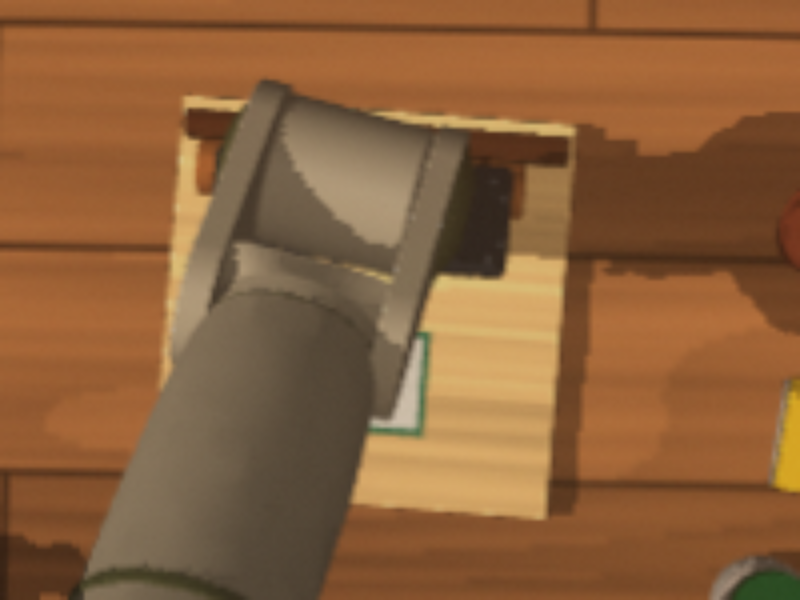

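The fingers stopped at board x = 55.7, where about 56 was expected with the pin against the strip. The picture agrees: pin ends at (205,165) and (518,190), close along the strip. Now I back off, check the pin and look at the blue tin.

```bash
cat >> h.py <<'E'
def pin(d):
    u=proj(d,[bd(x,y,40) for x,y in((50,-130),(50,130),(104,130),(104,-130))])
    m=np.zeros(d["img"].shape[:2],np.uint8);cv2.fillPoly(m,[u.astype(int)],1)
    hsv=cv2.cvtColor(d["img"],cv2.COLOR_BGR2HSV)
    m=m*((hsv[...,1]>155)&(hsv[...,2]>100)).astype(np.uint8)
    c=max(cv2.findContours(m,0,1)[0],key=cv2.contourArea)
    return cv2.minAreaRect(tobd(topl(d,c.reshape(-1,2),40)).astype(np.float32))
def spot(d):
    u=proj(d,[bd(x,y,18) for x,y in((-95,-60),(-95,60),(-5,60),(-5,-60))])
    m=np.zeros(d["img"].shape[:2],np.uint8);cv2.fillPoly(m,[u.astype(int)],1)
    S=cv2.cvtColor(d["img"],cv2.COLOR_BGR2HSV)[...,1]
    c=max(cv2.findContours(m*(S<85).astype(np.uint8),0,1)[0],key=cv2.contourArea)
    return cv2.minAreaRect(topl(d,c.reshape(-1,2),18)[:,:2].astype(np.float32))
E
python3 - <<'E'
from h import *
robot.move_straight(bd(40,0,42),v=30)
robot.move_straight(bd(0,0,140),v=200)
a=np.radians(-15.9+90)
p=[459,328.1,190]; robot.goto(p,quat(p,a)); robot.pause(.2)
d=cam("top");print("pin",pin(d));print("spot",spot(d))
d=cam("wrist");print(lid(d,'blue',46)); cv2.imwrite("pics/w1.png",d["img"]); print(telemetry.state()["tool_pos"],telemetry.state()["t"])
E
```

```text
pin ((84.56655883789062, 8.830696105957031), (36.43034744262695, 163.06158447265625), 0.11567860841751099)
spot ((485.7485656738281, -17.910507202148438), (88.6530990600586, 66.23899841308594), 86.3463134765625)
[(459.8, 329.0, 83.9, 62.2, -16.0, array([317., 187.]))]
[459.28865738 327.65707903 189.9422018 ] 10.3833
```

View pics/w1.png

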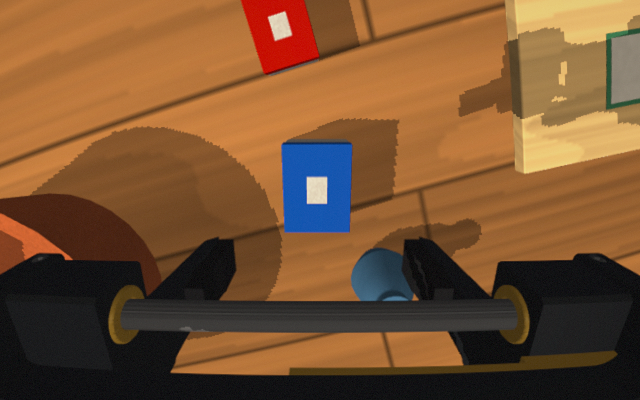

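The wrist view shows the blue tin centred at (317,187) between the fingers, with the vase clear at (382,275). The pin is at board x = 84.6 mm and parallel within 0.1°. The spot is at (485.7, −17.9). Next I pick and place the blue tin, checking afterwards.

```bash
cat >> h.py <<'E'
SP=np.array([485.4,-17.7]); 
def pick(x,y,a,z,f=30):
    p=[x,y,z]; up=[x,y,z+140]; q=quat(up,a)
    robot.move_straight(up,q,v=150); robot.move_straight(p,q,v=120)
    fingers.gripper_to(0,f); w=telemetry.state()["grip_width"]
    robot.move_straight(up,v=180); return w,telemetry.state()["grip_width"]
def place(x,y,a,z,opening):
    up=[x,y,z+100]; q=quat(up,a); robot.goto(up,q); robot.pause(.2)
    robot.move_straight([x,y,z+6],v=130); robot.pause(.15)
    hit=robot.move_straight([x,y,z-2],v=12,contact_N=4); h=telemetry.state()["tool_pos"]
    fingers.gripper_to(opening); robot.pause(.2)
    robot.move_straight([x,y,z+120],v=130); return hit,h,telemetry.state()["t"]
E
python3 - <<'E'
from h import *
print(pick(459.6,328.7,np.radians(-16+90),27))
print(place(*SP,A,46,76))
p=[450.1,-332.3,190]; robot.goto(p,quat(p,np.radians(-8.4+90)));robot.pause(.2)
d=cam("top");print(lid(d,'blue',64),pin(d))
d=cam("wrist");print(lid(d,'yellow',40),telemetry.state()["t"]);cv2.imwrite("pics/w2.png",d["img"])
E
```

```text
(61.71861776120805, 61.72957195956848)
(True, array([485.33840597, -17.70531764,  45.16607831]), 19.0417)
[(484.0, -18.2, 81.1, 61.0, 86.5, array([288., 204.])), (756.3, -693.6, 94.7, 92.3, -88.4, array([542., 108.]))] ((84.36073303222656, 8.256446838378906), (36.43161392211914, 161.07275390625), 0.11476901918649673)
[(451.4, -333.4, 74.6, 57.0, -8.3, array([320., 184.]))] 20.55
```

View pics/w2.png

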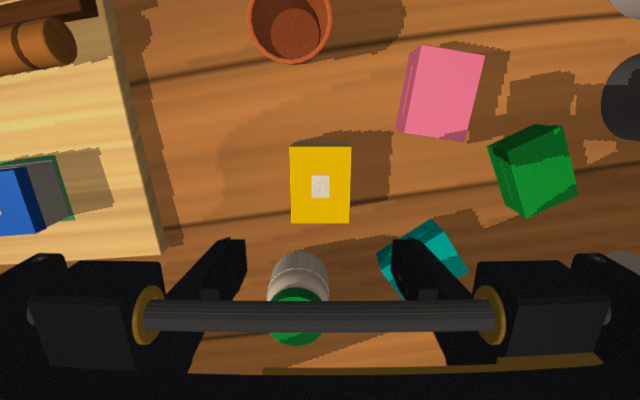

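The blue tin is centred on the spot within about 2 mm and squared up. In the wrist view the yellow tin is at (320,184), with the jar at (299,300), turquoise at (425,262) and pink at (440,92), all clear of the jaws. Now the yellow tin.

```bash
python3 - <<'E'
from h import *
print(pick(450.9,-333,np.radians(-8.3+90),24))
print(place(485.1,-17.8,A,88,76))
p=[600.3,319.2,190]; robot.goto(p,quat(p,np.radians(1.7+90)));robot.pause(.2)
d=cam("top");print(lid(d,'yellow',104),pin(d)[0])
d=cam("wrist");print(lid(d,'red',34),telemetry.state()["t"])
E
```

```text
(55.83096550955037, 55.56613128336947)
(True, array([485.08541932, -17.80587513,  88.25465885]), 28.25)
[(484.9, -17.2, 74.3, 54.5, 86.4, array([287., 204.]))] (83.20955657958984, 8.24627685546875)
[(600.8, 320.4, 65.1, 49.6, 0.1, array([320., 185.]))] 29.8917
```

The yellow tin sits squarely on the blue one. Now the red tin.

```bash
python3 - <<'E'
from h import *
print(pick(600.7,320,np.radians(0.7+90),20))
print(place(485.1,-17.7,A,124,72))
robot.goto([350,300,250],quat([350,300,250],A));robot.pause(.3)
d=cam("top");print(lid(d,'red',138),pin(d),telemetry.state()["t"])
a=cv2.resize(d["img"][110:260,200:400],(400,300));e=cam("scene")["img"]
b=cv2.resize(e[150:300,260:460],(400,300));cv2.imwrite("pics/end.png",np.hstack([a,b]))
E
```

```text
(49.72964000249116, 49.54995954666393)
(True, array([485.10210793, -17.7198455 , 124.14309894]), 37.875)
[(484.6, -19.8, 61.1, 46.9, 86.5, array([287., 204.]))] ((84.5661392211914, 9.041069030761719), (36.43034744262695, 162.64083862304688), 0.11567860841751099) 39.525
```

View pics/end.png

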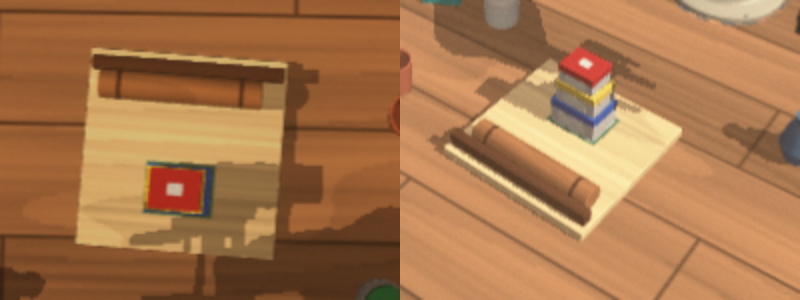

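The picture shows a square column, red on yellow on blue, on the painted place at (178,190), and the pin lying along the strip at (180,88). I'm handing it in.

```bash
python3 -c "
from plant import order;print(order.sign_off())"
```

```text
the job is handed in; nothing more can be done
None
```

The job is handed in, verdict not shown: by camera the pin lies along the strip, the three tins stand square on the painted place within about 3 mm, the cup, jar and vase were left alone, and it took about 40 s of the 72 s.

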